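# Crank the soft-jaw vice gently onto a kalimba

## Robot

A 7-joint arm with a two-finger parallel gripper is mounted at the origin on the work surface. World frame = base frame: x ahead of the robot, y to its left, z up, the work surface at z = 0. Lengths are in mm, angles in rad, forces in N, time in s.
With the tool pointing down it reaches from about 400 to 925 mm from the base axis. Payload 4.1 kg.
Tool frame: the origin (TCP) lies on the mounting face of the last link; the fingertips stand 173 mm ahead of it and the grasp point (between the pads) lies 155 mm ahead of it; z points along the fingers, y is the line along which they close (so a half turn about z gives the same grasp; the last joint's range is limited). The gripper opens to 85 mm and grips with 20 to 120 N. Pads are 22 mm wide; open, the fingers measure 114 mm over their backs; the gripper's body (76 mm by 85 mm) begins 54 mm behind the grasp point. The pads swing forward as they close: fully open they stand 13 mm farther back than shut.
Start: joints at [-1.403, 0.398, 0.045, 1.537, -0.019, 1.207, -0.051], TCP at [171.34, 627.025, 404.747] pointing down, gripper open.
Joint ranges: [-2.82, 2.82], [-0.49, 2.23], [-1.37, 1.46], [0, 2.46], [-1.36, 4.5], [0.23, 2], [-2.94, 2.94]. Speed limits (rad/s): [2.57, 2.57, 3.14, 3.14, 3.14, 3.14, 3.14].

## Interface

Orientations are given as a unit quaternion [w, x, y, z].
In Python, from workcell import readout, vision, manip gives the robot as it stands.
- The arm moves only by the shell command python3 -m jog 'ROWS'. ROWS is JSON, a list of rows, each a list of 3 entries, a list of its own where there are three numbers: the finger opening in cm, from 0 to 8.54, then the shift along the world's x, y, z in cm, then the turn, a rotation vector about the world's x, y, z in degrees. A call has 1 to 12 rows; each row shifts and turns the commanded pose from where the row before left it; what a row does not reach is not made up. A row lasts 1/8 s, in which the tool goes at most 62.5 mm and 10.7 degrees, less where a joint would pass 70% of its speed; a pose out of reach is approached as far as the arm can. A call is refused whole if a number of a shift passes 6.25 or a number of a turn 10.7, either way. A call with a gripper value outside its range is refused whole. The fingers move at their own pace and stop on an object; the grip force is fixed at half the most. Time passes only in rows, so rows that do not move let the fingers close. It gives the time, the measured TCP pose, the force, the opening and the grip force at its end, in the units of the state.
- readout.state(): the state, without advancing time (a new reading comes with each control period).
- vision.camera(name): name is "scene" or "top" or "wrist"; returns the picture (400x640x3 uint8, red, green, blue); there is no depth.
- vision.calibration(name): a dict with "fx", "fy", "cx", "cy" (pixels), "extrinsics" (4x4, takes a point from camera to world coordinates). Camera axes: x right, y up, looking along -z (the intrinsics and any distortion apply to the point x, -y, -z); pixel columns grow to the right and rows downward; lengths in mm; the calibration is good to about 2 mm. A picture is of the moment at which its call begins: read the wrist's pose just before it. calibration takes no time and is no camera call; for the wrist camera it gives the pose at the moment of the call.
- manip.finish_job(): hands the job in; it is judged then, once.
The state is a dict: "clock": time; "qpos": joint angles; "dq": joint speeds; "effort": joint torques, N m; "tcp_pos": TCP position; "tcp_rot": TCP orientation; "ft_force": force on the tool from outside, world axes, zero at the start; "torque": the same for the moment, N m; "grip_width": finger opening in mm; "grasp_force": force on a finger pad.
Only numpy, scipy, OpenCV 4.12 (cv2) and the standard library are available. Lean on these libraries where they do the work, as an engineer would, in place of code of your own. Each camera call takes 0.05 s, during which the arm holds its last target. There are 200 camera calls.

## Task

Clamp the kalimba in the soft-jaw vice so it can be tuned: fit the loose crank fully onto the vice's square shaft and wind it clockwise until the kalimba is pinched between the jaw and the back cheek with a light squeeze of about 15 N; its hollow shell is thin, so never squeeze it near 30 N and do not touch it with the robot or the crank. Then lift the crank off and stand it back upright on the grey mat, leaving the kalimba held and everything else on the table where it was.

Things in the scene. Friction and masses are not known exactly. Their poses are not given: they have to be found in the camera images.
- crank: Loose steel crank, about 300 g; stands upright on its hub. Origin: centre of the hub's underside; z up; x along the arm to the knob. Hub: 34 x 34 mm block, 30 mm high, with a 16 mm square socket, 21 mm deep, open at the bottom, sides parallel to the crank's x and y. The arm (14 mm wide, z 21 to 29 mm) runs from the hub to x = 70 mm; a 28 mm ball counterweight sits at x = -46 mm.
- boss_mid (a point): Middle of the 18 x 18 mm square boss on top of the crank's hub, to hold the crank by: it stands from z = 30 to 60 mm in the crank's frame, sides parallel to the crank's x and y.
- knob_mid (a point): On the axis of the crank's black upright knob, at x = 62, z = 55 mm in the crank's frame. The knob is 18 mm in diameter, from z = 30 to 70 mm, and spins freely on its own pin, so it can be held without turning the wrist while the crank goes round.
- mat: Thin grey mat, 150 x 150 x 3 mm, fixed on the table; origin at the centre of its underside. The crank stands on it at the start, near the centre.
- vice: Holding vice fixed to the table: plywood base 190 mm (x) by 320 mm (y, -180 to +140 mm), 20 mm thick; origin on the table, z up. Grey gear head (70 x 60 mm, top at z = 80) at y = -140 mm. The jaw moves along +y. The back cheek at the +y end is locked at an arbitrary, unmeasured setting: its cork face is at y = 85 to 99 mm. All but collar and shaft lies below z = 81 mm.
- collar (a point): Centre of the top of the steel collar (40 mm across) on the gear head; the shaft rises from it and the hub of a fully fitted crank rests on it. The drive is stiff and self-holding: turning the shaft takes about 0.42 N m with the jaw free (7 N at the knob) plus 0.015 N m per newton of squeeze (15 N adds 3.6 N at the knob). Left alone, the shaft stays where it is.
- shaft_top (a point): Centre of the top of the vice's vertical square steel shaft, 14 x 14 mm, sides parallel to this frame's x and y, 18 mm high above the collar. A fully fitted crank has its origin 18 mm below this point. Turning clockwise seen from above closes the jaw, 15 mm per radian; the travel is 4 rad in all, enough for any start, and it starts 0 to 0.65 rad from fully open.
- jaw: The vice's moving jaw, a grey plate 120 (x) by 15 (y) by 46 mm; origin at its middle, 22 mm above the table, axes as the vice's. In front of it (+y) a cork pad 12 mm thick stands off on springs: 3 N per mm, bottoming after 10 mm (30 N, when the shell cracks). The 10 mm slot between pad and plate can be seen closing from above.
- pad_free (a point): Where the middle of the cork pad's face is while the pad is free: 29.5 mm in front of the jaw's origin. It moves with the jaw, not with the pad.
- kalimba: Kalimba (thumb piano): hollow wooden box with steel tines, 350 g, lying loose on the vice's base between pad and cheek; 175 mm long (x), hand-carved, about 115 to 121 mm wide (y, the way it is squeezed), 36 mm thick; origin at the centre of its underside. The jaw first pushes it up to 30 mm along until it meets the cheek; only then does the squeeze build up.
- mug: White mug, 80 mm across, 95 mm high; a bystander, leave alone.
- metronome: Dark wooden cone-shaped metronome, 90 mm across, 112 mm high; a bystander, leave alone.
- pedal: Blue guitar tuner pedal, 115 x 70 x 45 mm; a bystander, leave alone.
- jar: Small amber jar with steel lid, 56 mm across, 75 mm high; a bystander, leave alone.
- screwdriver: Screwdriver lying on the table; a bystander, leave alone.
- polish: Slim white bottle, 44 mm across, 120 mm high; a bystander, leave alone.
- stick: Wooden drum stick lying on the round rubber practice pad; a bystander, leave alone.
Not all that is in view belongs to the job. Of the things shaped like the crank, the steel one is meant. There is more than one size of the mat; the one meant has the size given above.

How it is judged (in metres and radians):
On the way, in this order (a step that is already met when the one before it is completed fails the run):
1. the crank is fully on the shaft, its hub down on the collar (z of crank in the frame of shaft_top below -0.0155 m and horizontal distance between crank and shaft_top below 0.004 m), for 0.2 s.
2. with the crank on, the jaw squeezes the kalimba (contact force between jaw and kalimba above 8 N and z of crank in the frame of shaft_top below -0.012 m and horizontal distance between crank and shaft_top below 0.005 m), for 0.3 s.
At the end, for the whole second after the job is handed in: The jaw squeezes the kalimba with 8 to 24 N; the crank stands still and upright (within 6 degrees) on the mat, its hub's centre within 65 mm of the mat's centre (contact force between jaw and kalimba between 8 and 24 N and linear speed of each of kalimba, crank below 0.02 m/s and angle between crank's own z axis and vertical below 0.1 rad and height (world z) of crank below 0.008 m and horizontal distance between crank and mat below 0.065 m); the robot touches nothing.
It fails at once if the kalimba is squeezed with more than 29 N (contact force between jaw and kalimba above 29 N).
It fails at once if the robot or the crank touches the kalimba (contact force between any of the arm, the fingers, crank and kalimba above 1 N).
It fails at once if a bystander is moved by more than 20 mm (distance of any of mug, metronome, pedal, jar, screwdriver, polish, stick from where it was at the start of the episode above 0.02 m).
It also fails if it takes over 72 s, if anything falls off the work surface, if the arm or the gripper's body presses on something with over 40 N, if the wrist force passes 120 N, or if a joint passes its speed limit or range.

## Working session

There is one attempt and no reset: what is moved stays moved. The work goes in short steps, Python scripts to look and compute and a shell command to move; the robot and the scene stay as the last step left them, time stands still between calls to the robot, and variables do not carry over. Pictures are saved under pics/ and viewed, at most 10 in all, crops included, and the job is handed in when it is done.

```bash
ls; mkdir -p pics; python3 - <<'E'
from workcell import readout, vision
import cv2
s=readout.state(); print(s)
for n in("scene","top"):
    cv2.imwrite(f"pics/{n}0.png",vision.camera(n)[:,:,::-1]); c=vision.calibration(n); print(n,c)
E
```

```text
pics
{'clock': 0.0, 'qpos': array([-1.40295865,  0.39917881,  0.04504791,  1.53790575, -0.01869879,
        1.20688118, -0.05069222]), 'dq': array([-0.00023008, -0.00036702, -0.00180042, -0.00040863,  0.00022799,
       -0.00058518, -0.0016266 ]), 'effort': array([ 5.28312012e-04, -4.75131583e+01,  1.36513274e+00, -2.54214835e+01,
        1.17191597e-02,  9.46625602e-03, -4.66192930e-06]), 'tcp_pos': array([171.27822958, 626.71277203, 403.66048628]), 'tcp_rot': array([-5.94743106e-05,  1.32970329e-01,  9.91119538e-01, -9.73930998e-04]), 'ft_force': array([-0.41064928, -0.19400535,  0.17095424]), 'torque': array([-0.04103028,  0.00748746,  0.01377459]), 'grasp_force': 0.0, 'grip_width': 85.3467541214214}
scene {'fx': 400.8141964389025, 'fy': 400.8141964389025, 'cx': 318.75445611156533, 'cy': 201.61008502957728, 'extrinsics': array([[ 6.03416402e-01, -5.87922370e-01,  5.38735494e-01,
         1.20024037e+03],
       [ 7.97309560e-01,  4.33260705e-01, -4.20217356e-01,
        -5.18333367e+02],
       [ 1.36422636e-02,  6.83105005e-01,  7.30192743e-01,
         9.83562099e+02],
       [ 0.00000000e+00,  0.00000000e+00,  0.00000000e+00,
         1.00000000e+00]])}
top {'fx': 422.23370224320655, 'fy': 422.23370224320655, 'cx': 323.5846833573193, 'cy': 205.3556612363363, 'extrinsics': array([[-2.48124852e-02,  9.89209531e-01, -1.44391291e-01,
         3.33642106e+02],
       [-9.99567336e-01, -2.68313031e-02, -1.20508034e-02,
         6.04984593e+00],
       [-1.57949761e-02,  1.44029808e-01,  9.89447287e-01,
         1.43532352e+03],
       [ 0.00000000e+00,  0.00000000e+00,  0.00000000e+00,
         1.00000000e+00]])}
```

View pics/top0.png

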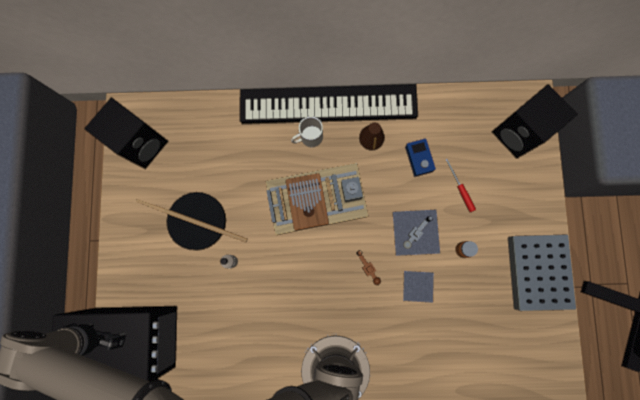

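View pics/scene0.png

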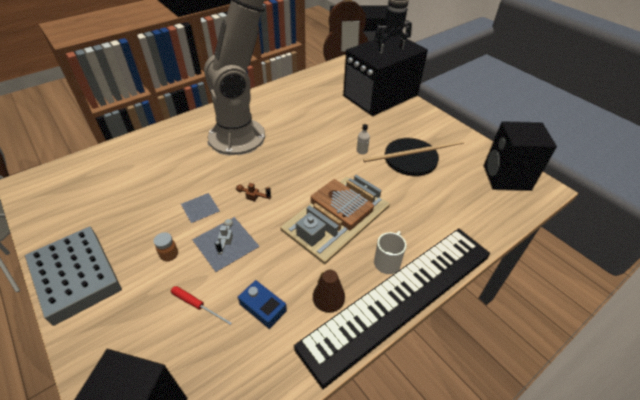

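Top view: the big mat is centred at about (416,232) with the steel crank on it, its arm running from about (410,243) to (429,220). A copper crank is at (369,267) and the small mat at (419,286). The vice's gear head is at (352,188), the kalimba at (307,202) and the cheek at (275,205).
Crank candidates are the steel one at (418,233) and the copper one at (369,267). I choose steel, on the larger mat, and check it in a crop.

```bash
cat > h.py <<'E'
import numpy as np, cv2
from workcell import readout, vision
def ray(c,uv):
    uv=np.atleast_2d(np.array(uv,float)); E=c["extrinsics"]
    d=np.c_[(uv[:,0]-c["cx"])/c["fx"],-(uv[:,1]-c["cy"])/c["fy"],-np.ones(len(uv))]@E[:3,:3].T
    return E[:3,3],d
def onz(c,uv,z):
    o,d=ray(c,uv); return o+d*((z-o[2])/d[:,2])[:,None]
def proj(c,P):
    E=c["extrinsics"]; q=(np.atleast_2d(P)-E[:3,3])@E[:3,:3]
    return np.c_[c["cx"]+c["fx"]*q[:,0]/-q[:,2], c["cy"]-c["fy"]*q[:,1]/-q[:,2]]
def tri(c1,u1,c2,u2):
    o1,d1=ray(c1,u1);o2,d2=ray(c2,u2);d1=d1[0];d2=d2[0]
    t=np.linalg.lstsq(np.c_[d1,-d2],o2-o1,rcond=None)[0]
    return (o1+d1*t[0]+o2+d2*t[1])/2, np.linalg.norm(o1+d1*t[0]-o2-d2*t[1])
E
python3 - <<'E'
from h import *
c=vision.calibration("top")
for n,uv,z in [("crank",(418,233),30),("hub",(415,236),45),("knob",(429,219),65),("mat",(416,232),3),("gear",(352,188),80),("kal",(307,202),56),("cheek",(275,205),60),("polish",(228,261),120),("jar",(467,249),75),("copper",(369,267),30),("metro",(372,136),100),("base",(318,199),20)]: print(n,onz(c,uv,z)[0].round())
im=cv2.imread("pics/top0.png")
a=cv2.resize(im[200:265,380:450],None,fx=6,fy=6,interpolation=cv2.INTER_CUBIC)
b=cv2.resize(im[160:240,260:375],None,fx=3,fy=3,interpolation=cv2.INTER_CUBIC)
o=np.zeros((390,420+345,3),np.uint8);o[:,:420]=a;o[:240,420:]=b
cv2.imwrite("pics/crop0.png",o)
print(vision.calibration("wrist"))
E
```

```text
crank [ 437. -288.   30.]
hub [ 427. -274.   45.]
knob [ 479. -319.   65.]
mat [ 443. -287.    3.]
gear [586. -71.  80.]
kal [548.  77.  56.]
cheek [540. 183.  60.]
polish [359. 323. 120.]
jar [ 379. -431.   75.]
copper [ 330. -121.   30.]
metro [ 753. -142.  100.]
base [563.  42.  20.]
{'fx': 316.9324457265099, 'fy': 316.9324457265099, 'cx': 323.32738799268145, 'cy': 196.34115066807485, 'extrinsics': array([[ 2.62612837e-01, -9.17330985e-01, -2.99229615e-01,
         9.45773145e+01],
       [ 9.64900137e-01,  2.49186177e-01,  8.29094420e-02,
         6.46533441e+02],
       [-1.49151607e-03, -3.10499780e-01,  9.50572281e-01,
         3.71957094e+02],
       [ 0.00000000e+00,  0.00000000e+00,  0.00000000e+00,
         1.00000000e+00]])}
```

View pics/crop0.png

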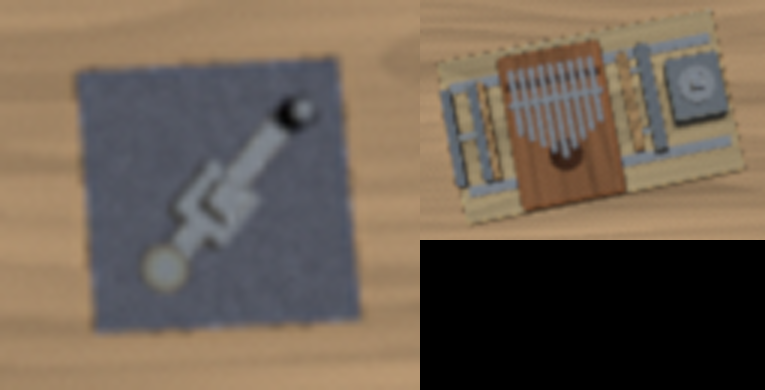

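The crop confirms the steel crank with the black knob, standing on the large mat. I'll move over the vice first for a wrist picture, then on to the crank.

```bash
python3 -m jog '[[8.5,[5,-6,0],[0,0,-5]],[8.5,[6,-6,0],[0,0,-6]],[8.5,[6,-6,0],[0,0,-6]],[8.5,[6,-6,0],[0,0,-6]],[8.5,[6,-6,0],[0,0,-6]],[8.5,[6,-6.2,0],[0,0,-6]],[8.5,[4,-6.2,0],[0,0,-6]],[8.5,[1,-6.2,0],[0,0,-6]],[8.5,[0,-6.2,0],[0,0,-6]],[8.5,[0,-6,0],[0,0,-6]],[8.5,[0,-5,0],[0,0,-6]],[8.5,[0,0,0],[0,0,0]]]'; python3 - <<'E'
from h import *
print(readout.state())
E
```

```text
clock: 1.6
tcp_pos: [475.1, 66.4, 404.7]
tcp_rot: [0.0, 0.648, 0.762, -0.0]
ft_force: [0.3, 1.2, -0.5]
grip_width: 85.0
grasp_force: 0.0
{'clock': 1.6, 'qpos': array([-0.74841327,  0.09995499,  0.56090277,  1.94074612, -0.05841042,
        1.11721909, -0.00311195]), 'dq': array([-0.04101814,  0.02343939, -0.08741643, -0.02483649, -0.04524376,
       -0.00906007,  0.00441234]), 'effort': array([ 1.30302675e+00, -2.55846548e+01,  2.77916238e+00, -2.40702957e+01,
        3.07927402e-01,  7.61523144e-02, -1.56779762e-02]), 'tcp_pos': array([475.0642636 ,  66.35391118, 404.70580828]), 'tcp_rot': array([ 1.06592891e-04,  6.47952458e-01,  7.61680691e-01, -3.53783230e-04]), 'ft_force': array([ 0.30483439,  1.19012721, -0.51191455]), 'torque': array([0.02955725, 0.00786589, 0.00296405]), 'grasp_force': 0.0, 'grip_width': 85.0244412030501}
```

```bash
python3 -m jog '[[8.5,[4,-5,0],[0,0,0]],[8.5,[4,-5,0],[0,0,0]],[8.5,[3,-3.7,0],[0,0,0]],[8.5,[0,0,0],[0,0,0]],[8.5,[0,0,0],[0,0,0]]]'; python3 - <<'E'
from h import *
import json
c=vision.calibration("wrist"); im=vision.camera("wrist")
s=readout.state(); print(s["dq"].round(3))
c["extrinsics"]=c["extrinsics"].tolist(); json.dump(c,open("w1.json","w"))
cv2.imwrite("pics/w1.png",im[:,:,::-1])
E
```

```text
clock: 2.22
tcp_pos: [583.5, -61.9, 403.9]
tcp_rot: [-0.001, 0.644, 0.765, -0.0]
ft_force: [-1.0, 0.6, 0.0]
grip_width: 84.9
grasp_force: 0.0
[-0.009 -0.013  0.     0.006  0.002 -0.002  0.   ]
```

View pics/w1.png

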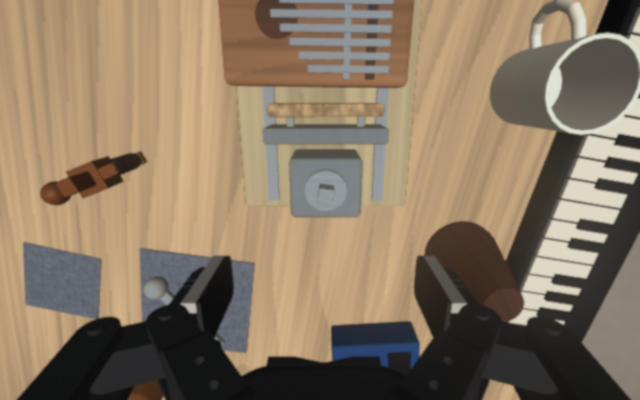

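The vice fills the middle of the wrist view: shaft near (326,190), jaw plate at y≈135, pad at y≈110, kalimba edge at y≈80. I'll go lower for a precise shaft pose.

```bash
python3 -m jog '[[8.5,[0,0,-5],[0,0,0]],[8.5,[0,0,-4],[0,0,0]],[8.5,[0,0,0],[0,0,0]],[8.5,[0,0,0],[0,0,0]]]'; python3 - <<'E'
from h import *
import json
c=vision.calibration("wrist"); im=vision.camera("wrist")
s=readout.state(); print(s["dq"].round(3),s["tcp_pos"])
cv2.imwrite("pics/w2.png",im[:,:,::-1])
p=proj(c,[586,-71,90])[0]; print(p)
c["extrinsics"]=c["extrinsics"].tolist(); json.dump(c,open("w2.json","w"))
u,v=p.astype(int)
a=cv2.resize(im[v-90:v+30,u-60:u+60,::-1],None,fx=5,fy=5,interpolation=cv2.INTER_CUBIC); print(u,v)
cv2.imwrite("pics/w2c.png",a)
E
```

```text
clock: 2.78
tcp_pos: [584.0, -62.7, 316.4]
tcp_rot: [0.001, 0.644, 0.765, 0.001]
ft_force: [0.6, -0.5, 0.2]
grip_width: 85.3
grasp_force: 0.0
[ 0.005 -0.004  0.006 -0.005 -0.002 -0.003  0.001] [584.27981698 -63.0647831  316.86094447]
[323.24841594 229.73617474]
323 229
```

View pics/w2c.png

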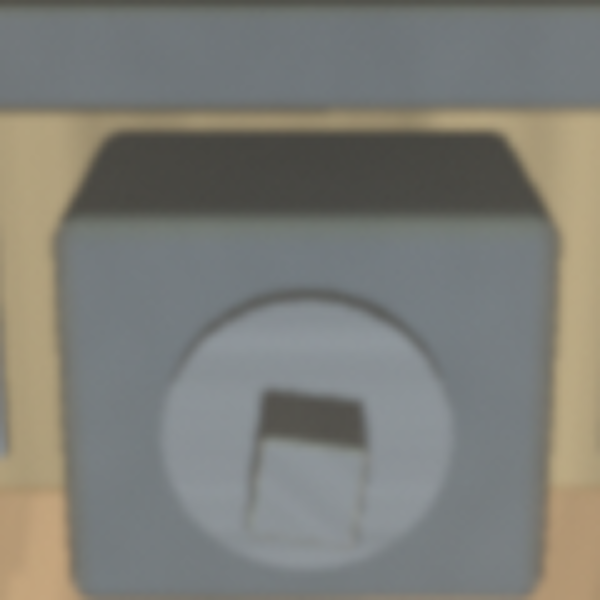

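The shaft top square has crop corners of about (262,437), (366,450), (358,545) and (247,530). The collar circle is centred near (307,435), and the gear head's far top edge runs from (60,218) to (553,218).

```bash
python3 - <<'E'
from h import *
import json
from scipy.optimize import brentq
c=json.load(open("w2.json")); c["extrinsics"]=np.array(c["extrinsics"])
px=lambda L:np.array([(323-60+(x+.5)/5-.5,229-90+(y+.5)/5-.5) for x,y in L])
g=onz(c,px([(60,218),(553,218)]),80); print("gear edge",g,np.linalg.norm(g[1]-g[0]), np.degrees(np.arctan2(*(g[1]-g[0])[1::-1])))
T=[(262,437),(366,450),(358,545),(247,530)]
for z in (80,84,88,92,96,100):
    col=onz(c,px([(160,435),(455,435),(307,292),(307,570)]),z)
    q=onz(c,px(T),z+18); e=[np.linalg.norm(q[i]-q[i-1]) for i in range(4)]
    b=onz(c,px([(262,392),(362,403)]),z).mean(0); t=onz(c,px(T[:2]),z+18).mean(0)
    m=q.mean(0); cc=np.array([col[:2,0].mean(),col[2:,1].mean()])
    ang=[np.degrees(np.arctan2(*(q[(i+1)%4]-q[i])[1::-1]))+90*i for i in range(4)]
    print(z,"colD",np.linalg.norm(col[1]-col[0]).round(1),np.linalg.norm(col[3]-col[2]).round(1),"edges",np.round(e,1),"mid",m.round(1),"collar",cc.round(1),"b-t",(b-t)[:2].round(1),"ang",np.round(ang,1))
E
```

```text
gear edge [[548.8071357  -46.80585455  80.        ]
 [613.81812351 -35.56740795  80.        ]] 65.97523185318428 9.807786784810347
80 colD 41.3 42.2 edges [13.3 13.4 13.5 14.6] mid [586.9 -72.3  98. ] collar [586.8 -72.2] b-t [ 0.1 -0.9] ang [  2.    6.1   1.2 360.9]
84 colD 40.5 41.3 edges [13.  13.1 13.2 14.3] mid [586.5 -70.4 102. ] collar [586.5 -70.5] b-t [ 0.1 -1.1] ang [  2.    6.1   1.2 360.9]
88 colD 39.7 40.5 edges [12.7 12.9 13.  14. ] mid [586.2 -68.6 106. ] collar [586.2 -68.8] b-t [ 0.1 -1.2] ang [  2.    6.1   1.2 360.9]
92 colD 38.9 39.7 edges [12.4 12.6 12.7 13.7] mid [585.8 -66.7 110. ] collar [585.9 -67.1] b-t [ 0.1 -1.3] ang [  2.    6.1   1.2 360.9]
96 colD 38.1 38.9 edges [12.2 12.3 12.4 13.4] mid [585.5 -64.8 114. ] collar [585.6 -65.4] b-t [ 0.2 -1.5] ang [  2.    6.1   1.2 360.9]
100 colD 37.3 38.0 edges [11.9 12.  12.1 13.1] mid [585.1 -63.  118. ] collar [585.3 -63.7] b-t [ 0.2 -1.6] ang [  2.    6.1   1.2 360.9]
```

```bash
python3 -m jog '[[8.5,[0,-4.3,0],[0,0,-3.6]],[8.5,[0,-4.3,0],[0,0,-3.7]],[8.5,[0,0,0],[0,0,0]],[8.5,[0,0,0],[0,0,0]]]'; python3 - <<'E'
from h import *
import json
c=vision.calibration("wrist"); im=vision.camera("wrist")
s=readout.state(); print(s["tcp_pos"],s["tcp_rot"])
cv2.imwrite("pics/w3.png",im[:,:,::-1])
p=proj(c,[586.3,-69.5,104])[0]; print(p)
c["extrinsics"]=c["extrinsics"].tolist(); json.dump(c,open("w3.json","w"))
u,v=p.astype(int);print(u,v)
a=cv2.resize(im[v-35:v+35,u-40:u+40,::-1],None,fx=8,fy=8,interpolation=cv2.INTER_CUBIC)
a=cv2.normalize(a,None,0,255,cv2.NORM_MINMAX)
cv2.imwrite("pics/w3c.png",a)
E
```

```text
clock: 3.32
tcp_pos: [584.1, -149.1, 316.1]
tcp_rot: [0.001, 0.692, 0.722, 0.001]
ft_force: [-0.4, 0.4, 0.8]
grip_width: 85.0
grasp_force: 0.0
[ 584.16273042 -148.31258873  315.76763435] [3.91693833e-04 6.91330260e-01 7.22537961e-01 1.10163664e-03]
[332.55469469  91.22769414]
332 91
```

View pics/w3c.png

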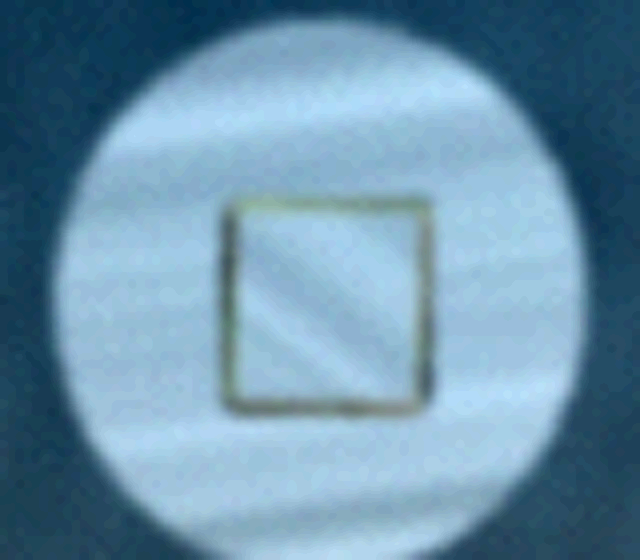

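The shaft top square is clear, aligned with the image axes, and centred at crop (327.5,306.5).

```bash
python3 - <<'E'
from h import *
import json
c=json.load(open("w3.json")); c["extrinsics"]=np.array(c["extrinsics"])
f=lambda x,y:(332-40+(x+.5)/8-.5,91-35+(y+.5)/8-.5)
print(f(327.5,306.5))
for z in (100,104): print(onz(c,f(327.5,306.5),z), np.linalg.norm(np.diff(onz(c,[f(52,300),f(588,300)],z-18),axis=0)))
E
python3 -m jog '[[8.5,[-5,-5,0],[0,0,8]],[8.5,[-5,-5,0],[0,0,8]],[8.5,[-5,-5,0],[0,0,8]],[8.5,[-4,-2.5,0],[0,0,8]],[8.5,[0,-1,0],[0,0,8]],[8.5,[0,0,0],[0,0,6]],[8.5,[0,0,0],[0,0,0]],[8.5,[0,0,0],[0,0,0]]]'
python3 - <<'E'
from h import *
import json
c=vision.calibration("wrist"); im=vision.camera("wrist")
s=readout.state(); print(s["tcp_pos"],s["tcp_rot"],s["qpos"])
cv2.imwrite("pics/w4.png",im[:,:,::-1])
print(proj(c,[[427,-274,60],[479,-319,70]]))
c["extrinsics"]=c["extrinsics"].tolist(); json.dump(c,open("w4.json","w"))
E
```

```text
(332.5, 93.875)
[[586.46696107 -70.86086957 100.        ]] 40.69179651537658
[[586.34217094 -70.86059421 104.        ]] 39.88764717071957
clock: 4.38
tcp_pos: [411.6, -316.3, 314.9]
tcp_rot: [0.0, 0.355, 0.935, 0.0]
ft_force: [0.0, -0.4, 0.3]
grip_width: 85.0
grasp_force: 0.0
[ 411.47230354 -316.42498005  314.88703643] [1.63706982e-04 3.54730228e-01 9.34968672e-01 1.45381091e-04] [ 0.10299784  0.29578321  0.55997021  1.95965847 -0.19365765  0.93805648
  1.60415185]
[[381.41945383 182.50201051]
 [379.59125809 272.36408619]]
```

View pics/w4.png

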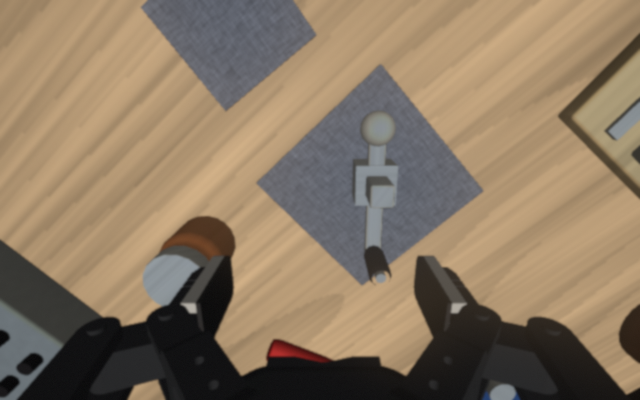

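The crank's hub is at (377,185), its boss at (380,190), its knob at (375,262) and the ball at (378,128). It is nearly aligned with the tool. Now I'll put the camera straight above the hub.

```bash
python3 -m jog '[[8.5,[3.8,-0.5,0],[0,0,0]],[8.5,[3.8,-0.5,0],[0,0,0]],[8.5,[0,0,0],[0,0,0]],[8.5,[0,0,0],[0,0,0]]]'
cat > meas.py <<'E'
from h import *
import json,sys
c=vision.calibration("wrist"); im=vision.camera("wrist")
s=readout.state(); print(s["tcp_pos"],s["tcp_rot"])
cv2.imwrite("pics/%s.png"%sys.argv[1],im[:,:,::-1])
p=proj(c,[427,-274,33])[0]; print(p)
u,v=p.astype(int)
a=cv2.resize(im[max(v-60,0):v+60,u-80:u+80,::-1],None,fx=5,fy=5,interpolation=cv2.INTER_CUBIC)
cv2.imwrite("pics/%sc.png"%sys.argv[1],a)
hsv=cv2.cvtColor(im,cv2.COLOR_RGB2HSV); print("hsv hub,mat",hsv[v,u],hsv[v+25,u+40], "crop",u,v)
np.savez(sys.argv[1],im=im,**c)
E
python3 meas.py w5
```

```text
clock: 4.92
tcp_pos: [486.4, -326.9, 314.3]
tcp_rot: [-0.001, 0.355, 0.935, -0.0]
ft_force: [-0.8, 0.1, -0.1]
grip_width: 85.2
grasp_force: 0.0
[ 485.92544536 -327.07732759  314.46633143] [-7.12880066e-04  3.55414979e-01  9.34708341e-01 -3.64709065e-05]
[324.75891068  92.37475097]
hsv hub,mat [102  22 152] [111  32 111] crop 324 92
```

View pics/w5c.png

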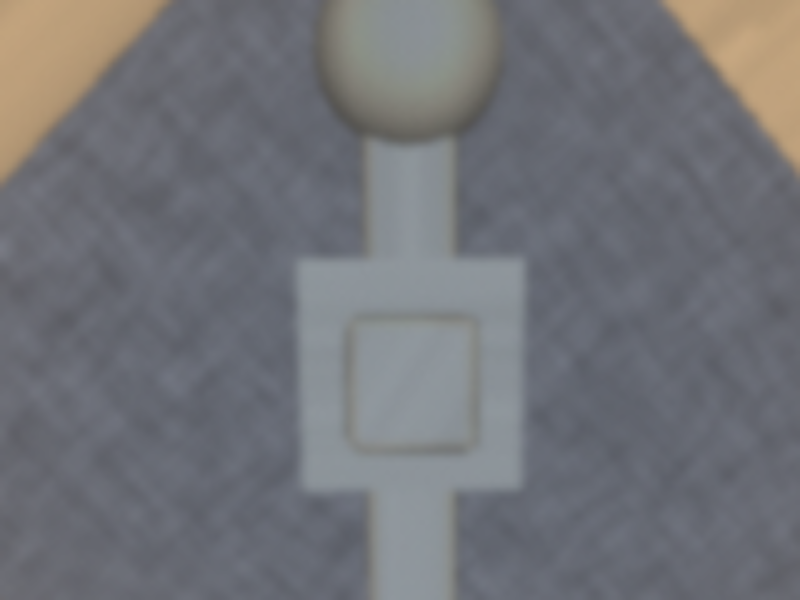

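The hub square spans crop x 297–525, y 257–491, and the boss spans x 346–480, y 313–453. It is aligned with the tool to within about 0.3°.

```bash
python3 - <<'E'
from h import *
d=np.load("w5.npz"); c={k:d[k] for k in d.files}
f=lambda x,y:(244+(x+.5)/5-.5,32+(y+.5)/5-.5)
b=onz(c,f(413,383),63)[0];h=onz(c,f(411,374.5),33)[0];print("boss",b,"hub",h)
a=np.radians(48.3);tx=np.array([-np.sin(a),np.cos(a)]);ty=np.array([np.cos(a),np.sin(a)])
d=(b-h)[:2];print("diff tool x,y",d@tx,d@ty)
t=readout.state()["tcp_pos"];print("shift",b-t)
# mat centre from big-mat mask in w4
d=np.load("w5.npz")
im=cv2.imread("pics/top0.png");hsv=cv2.cvtColor(im,cv2.COLOR_BGR2HSV)
m=((hsv[...,0]>100)&(hsv[...,0]<130)).astype(np.uint8);m[:200]=0;m[265:]=0;m[:,:385]=0;m[:,445:]=0
ct=max(cv2.findContours(cv2.morphologyEx(m,cv2.MORPH_CLOSE,np.ones((9,9))),0,2)[0],key=cv2.contourArea)
r=cv2.minAreaRect(ct);print(r,onz(vision.calibration("top"),r[0],3))
E
```

```text
boss [ 435.15570189 -280.08483405   63.        ] hub [ 435.1521643  -280.14891463   33.        ]
diff tool x,y 0.039987053057764184 0.050198319604001375
shift [ -50.76974347   46.99249354 -251.46633143]
((415.7705383300781, 232.01763916015625), (43.25682830810547, 42.79664993286133), 85.60128784179688) [[ 443.01189872 -286.26333981    3.        ]]
```

```bash
python3 -m jog '[[8.5,[-5.08,4.70,0],[0,0,0]],[6,[0,0,-4],[0,0,0]],[6,[0,0,-4],[0,0,0]],[6,[0,0,-2.55],[0,0,0]],[6,[0,0,0],[0,0,0]],[0,[0,0,0],[0,0,0]],[0,[0,0,0],[0,0,0]],[0,[0,0,0],[0,0,0]],[0,[0,0,0],[0,0,0]],[0,[0,0,0],[0,0,0]]]'; python3 -c "
from h import *
s=readout.state();print(s['tcp_pos'],s['tcp_rot'],s['torque'])"
```

```text
clock: 6.22
tcp_pos: [441.7, -285.2, 210.7]
tcp_rot: [0.001, 0.355, 0.935, 0.0]
ft_force: [-0.8, 0.7, 6.7]
grip_width: 16.8
grasp_force: 59.5
[ 441.66038629 -285.16893491  210.69269118] [1.26003233e-03 3.55001531e-01 9.34864867e-01 7.56123536e-05] [0.09243509 0.21497401 0.04459783]
```

The first row hit the 62.5 mm cap, so the grip is 8 mm off along the arm. I'll re-grip.

```bash
python3 -m jog '[[4,[0,0,0],[0,0,0]],[4,[0,0,0],[0,0,0]],[4,[0,0,0],[0,0,0]],[4,[-0.63,0.53,0.1],[0,0,0]],[4,[0,0,0],[0,0,0]],[0,[0,0,0],[0,0,0]],[0,[0,0,0],[0,0,0]],[0,[0,0,0],[0,0,0]],[0,[0,0,0],[0,0,0]]]'; python3 -c "
from h import *
s=readout.state();print(s['tcp_pos'],s['tcp_rot'],s['torque'])"
```

```text
clock: 7.35
tcp_pos: [435.0, -279.4, 210.5]
tcp_rot: [0.0, 0.355, 0.935, 0.0]
ft_force: [-0.4, 1.5, 3.6]
grip_width: 17.4
grasp_force: 59.3
[ 434.98231462 -279.36258627  210.47601696] [2.34224616e-04 3.54944458e-01 9.34887347e-01 1.61576756e-04] [ 0.17239611  0.00782292 -0.0441119 ]
```

```bash
python3 -m jog '[[0,[0,0,3],[0,0,0]],[0,[0,0,5],[0,0,0]],[0,[0,0,4.5],[0,0,0]],[0,[3,4,0],[0,0,-8]],[0,[3,4,0],[0,0,-8]],[0,[3,4,0],[0,0,-8]],[0,[3,4,0],[0,0,-8]],[0,[3,4.5,0],[0,0,-8]],[0,[0,0,0],[0,0,-5.8]],[0,[0,0,0],[0,0,0]],[0,[0,0,0],[0,0,0]]]'; python3 -c "
from h import *
s=readout.state();print(s['tcp_pos'],s['tcp_rot'],s['torque'],s['qpos'])
cv2.imwrite('pics/w6.png',vision.camera('wrist')[:,:,::-1])"
```

```text
clock: 8.72
tcp_pos: [584.0, -75.5, 334.7]
tcp_rot: [-0.0, 0.691, 0.723, -0.001]
ft_force: [0.3, 0.1, -2.8]
grip_width: 16.9
grasp_force: 59.5
[584.00464984 -75.47207703 334.72682972] [-2.37545034e-04  6.90963213e-01  7.22889639e-01 -5.92888554e-04] [-0.04114536 -0.01673719 -0.021737  ] [-0.42249614  0.41410422  0.62038278  1.77905803 -0.27434558  1.03703143
  0.34438903]
```

```bash
python3 -m jog '[[0,[0.24,0.51,0],[0,0,0]],[0,[0,0,-1.5],[0,0,0]],[0,[0,0,-0.5],[0,0,0]],[0,[0,0,0],[0,0,0]]]';  python3 -m jog '[[0,[0,0,-0.4],[0,0,0]],[0,[0,0,-0.3],[0,0,0]],[0,[0,0,0],[0,0,0]]]'; python3 -c "
from h import *
s=readout.state();print(s['tcp_pos'],s['ft_force'],s['torque'])"
```

```text
clock: 9.28
tcp_pos: [586.7, -69.3, 314.3]
tcp_rot: [-0.001, 0.691, 0.723, -0.001]
ft_force: [-0.3, 1.0, -3.0]
grip_width: 16.7
grasp_force: 59.5
clock: 9.65
tcp_pos: [587.1, -69.2, 308.0]
tcp_rot: [-0.0, 0.691, 0.723, -0.0]
ft_force: [-0.2, -0.5, -2.6]
grip_width: 17.1
grasp_force: 59.5
[587.06204901 -69.20831241 307.98954357] [-0.19373991 -0.48122018 -2.61809565] [ 0.01581664 -0.01304015  0.02500744]
```

```bash
python3 -m jog '[[0,[-0.06,-0.1,-0.3],[0,0,0]],[0,[0,0,-0.3],[0,0,0]],[0,[0,0,0],[0,0,0]]]'; python3 -c "
from h import *
s=readout.state();print(s['tcp_pos'],s['ft_force'],s['torque'])"
```

```text
clock: 10.02
tcp_pos: [586.4, -70.1, 301.9]
tcp_rot: [-0.0, 0.691, 0.723, -0.0]
ft_force: [0.0, 0.1, -3.5]
grip_width: 16.5
grasp_force: 59.4
[586.42995069 -70.1493142  301.88201833] [ 0.04466868  0.10846864 -3.53105527] [ 0.14971305 -0.00931181 -0.0244573 ]
```

```bash
python3 -m jog '[[0,[0,0,-0.4],[0,0,0]],[0,[0,0,-0.3],[0,0,0]],[0,[0,0,0],[0,0,0]]]'; python3 -m jog '[[0,[0,0,-0.2],[0,0,0]],[0,[0,0,-0.1],[0,0,0]],[0,[0,0,0],[0,0,0]]]';python3 -c "
from h import *
s=readout.state();print(s['tcp_pos'],s['ft_force'],s['torque'])"
```

```text
clock: 10.4
tcp_pos: [586.4, -70.2, 294.8]
tcp_rot: [-0.0, 0.691, 0.723, -0.0]
ft_force: [0.9, 0.3, -3.8]
grip_width: 16.6
grasp_force: 59.5
clock: 10.78
tcp_pos: [586.6, -70.2, 292.5]
tcp_rot: [0.0, 0.691, 0.723, 0.0]
ft_force: [-1.6, 1.5, -0.5]
grip_width: 16.6
grasp_force: 59.7
[586.63892831 -70.18290655 292.52906198] [-1.64456945  1.54665056 -0.54902629] [ 0.1949981   0.19702325 -0.01575646]
```

```bash
python3 -m jog '[[0,[0,0,-0.1],[0,0,0]],[0,[0,0,-0.1],[0,0,0]],[0,[0,0,0],[0,0,0]],[0,[0,0,0],[0,0,0]]]';python3 -c "
from h import *
s=readout.state();print(s['tcp_pos'],s['ft_force'],s['torque'])"
```

```text
clock: 11.28
tcp_pos: [586.7, -70.4, 292.5]
tcp_rot: [-0.0, 0.691, 0.723, 0.001]
ft_force: [-4.4, 2.3, 11.8]
grip_width: 17.2
grasp_force: 61.7
[586.68177515 -70.38603585 292.46411849] [-4.38483106  2.30124367 11.75199369] [0.43209805 1.28531379 0.01802396]
```

```bash
python3 -m jog '[[4.5,[0,0,0.2],[0,0,0]],[4.5,[0,0,0.2],[0,0,0]],[4.5,[0,0,0],[0,0,0]],[4.5,[0.13,-3.1,0],[0,0,0]],[4.5,[0.13,-3.1,0],[0,0,0]],[4.5,[0,0,0],[0,0,0]],[4.5,[0,0,0],[0,0,0]]]';python3 -c "
from h import *
s=readout.state();print(s['tcp_pos'],s['ft_force'],s['torque'])
im=vision.camera('wrist');cv2.imwrite('pics/w7.png',im[:,:,::-1])"
```

```text
clock: 12.15
tcp_pos: [589.2, -131.7, 293.9]
tcp_rot: [-0.0, 0.691, 0.723, 0.0]
ft_force: [-0.5, 0.9, 0.3]
grip_width: 45.4
grasp_force: 0.0
[ 589.22417051 -131.71055576  293.9433648 ] [-0.52183322  0.94871857  0.34515107] [-0.0210098   0.01627932 -0.01036815]
```

View pics/w7.png

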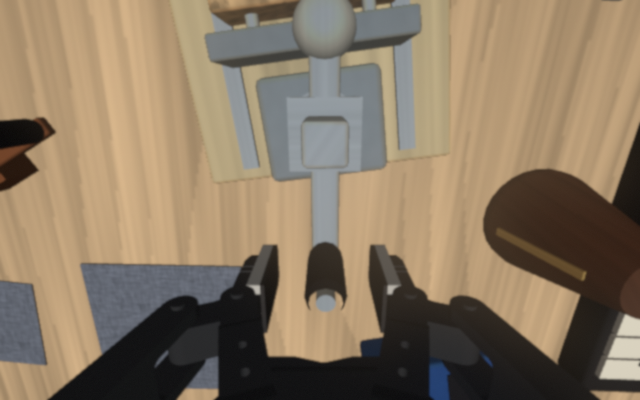

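The crank is seated on the shaft and the knob at (325,275) is centred between the fingers. I'll grip it and, in the same step, estimate the gaps.

```bash
python3 -m jog '[[0,[0,0,0.1],[0,0,0]],[0,[0,-0.1,0],[0,0,0]],[0,[0,0,0],[0,0,0]],[0,[0,0,0],[0,0,0]],[0,[0,0,0],[0,0,0]]]';python3 - <<'E'
from h import *
import json
s=readout.state();print(s['tcp_pos'],s['ft_force'],s['torque'])
c=json.load(open("w1.json")); c["extrinsics"]=np.array(c["extrinsics"])
a=np.radians(9.8);C=np.array([586.4,-70.9]);vy=np.array([-np.sin(a),np.cos(a)]);vx=np.array([np.cos(a),np.sin(a)])
im=cv2.imread("pics/w1.png")
# profile along vice y through 3 columns, at vice x=0,30
for z in (45,56):
  ys=np.arange(25,120,1.);
  for x in (-35,):
    P=np.array([[*(C+vy*y+vx*x),z] for y in ys]);uv=proj(c,P).astype(np.float32)
    v=cv2.remap(cv2.cvtColor(im,cv2.COLOR_BGR2HSV),uv[:,0],uv[:,1],1)[:,0]
    print("w1 z",z,x,[(int(y),*map(int,q[1:])) for y,q in zip(ys,v)][::2])
c=vision.calibration("top");im=cv2.imread("pics/top0.png")
ys=np.arange(30,270,2.5)
for x in (-40,):
    P=np.array([[*(C+vy*y+vx*x),50] for y in ys]);uv=proj(c,P).astype(np.float32)
    v=cv2.remap(cv2.cvtColor(im,cv2.COLOR_BGR2HSV),uv[:,0],uv[:,1],1)[:,0]
    print("top",x,[(float(y),*map(int,q[1:])) for y,q in zip(ys,v)])
E
```

```text
clock: 12.82
tcp_pos: [589.3, -132.2, 295.2]
tcp_rot: [-0.001, 0.69, 0.723, 0.001]
ft_force: [0.3, 4.1, 0.7]
grip_width: 16.2
grasp_force: 58.4
[ 589.34558937 -132.15089364  295.1518864 ] [0.25633774 4.106237   0.66125875] [ 1.02794613 -0.03686052 -0.00456118]
w1 z 45 -35 [(25, 54, 112), (27, 67, 142), (29, 71, 160), (31, 72, 167), (33, 72, 168), (35, 72, 168), (37, 71, 162), (39, 39, 132), (41, 10, 126), (43, 15, 128), (45, 15, 128), (47, 15, 128), (49, 16, 128), (51, 14, 127), (53, 9, 119), (55, 15, 100), (57, 7, 134), (59, 9, 150), (61, 9, 151), (63, 8, 150), (65, 19, 139), (67, 92, 152), (69, 98, 163), (71, 96, 161), (73, 97, 158), (75, 96, 154), (77, 102, 147), (79, 88, 138), (81, 76, 164), (83, 74, 167), (85, 74, 167), (87, 75, 167), (89, 75, 166), (91, 75, 166), (93, 76, 161), (95, 97, 118), (97, 128, 132), (99, 126, 146), (101, 121, 150), (103, 118, 149), (105, 119, 144), (107, 118, 137), (109, 118, 131), (111, 117, 131), (113, 119, 135), (115, 118, 138), (117, 119, 145), (119, 120, 148)]
w1 z 56 -35 [(25, 46, 125), (27, 66, 142), (29, 71, 165), (31, 73, 172), (33, 73, 173), 
[... 1700 characters left out ...]
175.0, 140, 114), (177.5, 136, 121), (180.0, 134, 123), (182.5, 135, 122), (185.0, 134, 123), (187.5, 135, 120), (190.0, 137, 117), (192.5, 138, 113), (195.0, 136, 117), (197.5, 135, 122), (200.0, 136, 125), (202.5, 138, 126), (205.0, 138, 124), (207.5, 137, 122), (210.0, 128, 124), (212.5, 110, 131), (215.0, 88, 148), (217.5, 81, 155), (220.0, 80, 156), (222.5, 80, 155), (225.0, 81, 142), (227.5, 93, 121), (230.0, 106, 116), (232.5, 110, 143), (235.0, 102, 144), (237.5, 59, 123), (240.0, 24, 105), (242.5, 40, 110), (245.0, 30, 111), (247.5, 27, 116), (250.0, 41, 128), (252.5, 73, 147), (255.0, 80, 151), (257.5, 81, 152), (260.0, 80, 150), (262.5, 83, 141), (265.0, 68, 107), (267.5, 41, 87)]
```

Estimated free travel is about 30 mm, or roughly 116° plus play. Winding in stages.

```bash
python3 -m jog '[[0,[-1.08,0.05,0],[0,0,0]],[0,[-1.06,0.23,0],[0,0,0]],[0,[-1.0,0.41,0],[0,0,0]],[0,[-0.91,0.58,0],[0,0,0]]]'; python3 -m jog '[[0,[-0.8,0.73,0],[0,0,0]],[0,[-0.66,0.86,0],[0,0,0]]]'
```

```text
clock: 13.32
tcp_pos: [551.1, -120.4, 296.1]
tcp_rot: [0.005, 0.691, 0.723, 0.003]
ft_force: [10.0, 1.9, -6.6]
grip_width: 15.6
grasp_force: 58.6
clock: 13.58
tcp_pos: [536.1, -106.4, 296.2]
tcp_rot: [0.006, 0.691, 0.723, 0.002]
ft_force: [10.7, -3.0, -7.8]
grip_width: 16.5
grasp_force: 58.6
```

```bash
python3 -m jog '[[0,[-0.5,0.96,-0.08],[0,0,0]],[0,[-0.32,1.03,0],[0,0,0]],[0,[-0.14,1.07,0],[0,0,0]]]'; python3 -m jog '[[0,[0.05,1.08,0],[0,0,0]]]'; python3 -c "
from h import *
s=readout.state();print(s['tcp_pos'],s['ft_force'],s['torque'],s['qpos'])
im=vision.camera('wrist');cv2.imwrite('pics/w8.png',im[:,:,::-1]);cv2.imwrite('pics/t8.png',vision.camera('top')[:,:,::-1])"
```

```text
clock: 13.95
tcp_pos: [524.5, -79.3, 295.6]
tcp_rot: [0.005, 0.692, 0.722, -0.002]
ft_force: [1.2, -8.7, 0.7]
grip_width: 16.3
grasp_force: 59.5
clock: 14.08
tcp_pos: [524.0, -69.2, 295.4]
tcp_rot: [0.004, 0.692, 0.722, -0.003]
ft_force: [-3.4, -10.4, 4.2]
grip_width: 16.2
grasp_force: 60.0
[523.99339888 -69.24119527 295.40432739] [ -3.35071698 -10.39225929   4.17045968] [-2.25210849  0.52363988 -0.02363851] [-0.46546688  0.35422872  0.62564313  1.95824715 -0.24910966  0.90459089
  0.32706207]
```

```bash
cat > slot.py <<'E'
from h import *
import sys
s=readout.state();c=vision.calibration("wrist");im=vision.camera("wrist")
cv2.imwrite("pics/%s.png"%sys.argv[1],im[:,:,::-1])
r=s['tcp_pos'][:2]-[586.4,-70.9];th=np.degrees(np.arctan2(r[1],r[0]));th-=360*(th>0)
t=np.array([-r[1],r[0]])/np.linalg.norm(r)
print("theta",th.round(1),"r",np.linalg.norm(r).round(1),"z",s['tcp_pos'][2].round(1),"tangF",(s['ft_force'][:2]@t).round(1),s['ft_force'].round(1))
a=np.radians(9.8);C=np.array([586.4,-70.9]);vy=np.array([-np.sin(a),np.cos(a)]);vx=np.array([np.cos(a),np.sin(a)])
ys=np.arange(55,135,1.)
hsv=cv2.cvtColor(im,cv2.COLOR_RGB2HSV)
for x in (-50,-42,50):
    uv=proj(c,np.array([[*(C+vy*y+vx*x),45] for y in ys])).astype(np.float32)
    v=cv2.remap(hsv,uv[:,0],uv[:,1],1)[:,0]
    print(x,uv[0].round(),uv[-1].round()," ".join("%d:%d/%d"%(y,q[1],q[2]) for y,q in zip(ys,v) if q.any()))
E
python3 slot.py s1
```

```text
theta -182.7 r 62.4 z 295.3 tangF 5.6 [-1.8 -5.6  3.9]
-50 [331. 145.] [316.  16.] 55:72/188 56:73/188 57:73/188 58:71/177 59:53/142 60:14/122 61:11/127 62:15/129 63:15/129 64:15/129 65:16/129 66:16/130 67:14/130 68:16/130 69:14/130 70:16/131 71:16/131 72:15/131 73:12/129 74:11/125 75:19/107 76:32/87 77:41/85 78:64/129 79:72/175 80:73/185 81:74/186 82:74/186 83:74/186 84:75/186 85:76/180 86:85/157 87:103/144 88:101/137 89:96/133 90:96/138 91:98/149 92:98/166 93:99/186 94:99/195 95:99/196 96:99/192 97:101/185 98:107/175 99:115/139 100:129/123 101:132/136 102:130/144 103:128/146 104:126/147 105:122/150 106:122/149 107:122/148 108:123/147 109:122/145 110:123/140 111:122/135 112:123/131 113:123/130 114:123/129 115:123/133 116:124/139 117:124/142 118:123/145 119:124/146 120:123/147 121:124/147 122:124/148 123:124/148 124:125/149 125:125/149 126:124/148 127:124/148 128:123/147 129:124/145 130:124/142 131:124/138 132:125/135 133:124/130 134:123/126
-42 [343. 143.] [329.  14.] 55:72/182 56:72/182 57:73/181 58:70/170 59:49/139 60:10/121 61:11/126 62:16/128 63:17/129 64:16/128 65:15/128 66:16/
[... 874 characters left out ...]
6/131 65:16/132 66:16/132 67:16/131 68:17/131 69:17/132 70:19/133 71:18/132 72:19/132 73:16/130 74:12/126 75:15/111 76:26/86 77:29/80 78:8/110 79:14/146 80:16/155 81:16/156 82:16/156 83:16/156 84:16/156 85:16/154 86:18/136 87:86/134 88:101/146 89:98/150 90:99/149 91:97/148 92:97/147 93:98/146 94:97/147 95:98/148 96:98/151 97:98/154 98:104/154 99:112/132 100:129/116 101:134/138 102:132/148 103:130/152 104:127/155 105:124/153 106:121/119 107:115/81 108:114/78 109:114/78 110:115/77 111:112/77 112:52/89 113:13/134 114:19/156 115:19/158 116:19/158 117:21/158 118:21/158 119:11/125 120:79/83 121:118/75 122:118/74 123:121/74 124:58/84 125:13/131 126:21/156 127:20/158 128:21/157 129:20/157 130:19/144
```

The slot is still free: plate front at 74.5, pad from 86.3 to 98.7, and the kalimba edge at 99.5, just touching. The jaw has moved 20 mm and about 14 mm remains to the cheek.

```bash
sed -i 's/for x in (-50,-42,50)/for x in (-50,50)/; s/arange(55,135/arange(66,126/' slot.py; python3 -m jog '[[0,[0.14,1.07,0],[0,0,0]],[0,[0.33,1.03,0],[0,0,0]],[0,[0.5,0.96,0],[0,0,0]],[0,[0.66,0.85,0],[0,0,0]]]'; python3 slot.py s2
```

```text
clock: 14.72
tcp_pos: [538.3, -29.4, 294.8]
tcp_rot: [-0.001, 0.692, 0.722, -0.005]
ft_force: [-10.5, -5.9, 12.5]
grip_width: 16.1
grasp_force: 61.0
theta -220.8 r 63.6 z 294.8 tangF 11.4 [-10.5  -5.9  12.5]
-50 [310. 183.] [297.  98.] 66:44/141 67:9/127 68:14/131 69:14/133 70:15/133 71:14/132 72:14/132 73:15/133 74:15/134 75:15/133 76:15/134 77:15/134 78:15/134 79:15/134 80:11/132 81:12/127 82:20/106 83:35/88 84:40/82 85:40/82 86:40/82 87:40/82 88:40/82 89:48/89 90:62/127 91:72/172 92:74/186 93:79/177 94:96/155 95:101/151 96:98/156 97:98/163 98:98/173 99:98/182 100:99/188 101:99/191 102:99/190 103:98/187 104:100/182 105:104/175 106:111/151 107:111/115 108:119/104 109:129/125 110:132/143 111:130/149 112:126/152 113:124/153 114:122/154 115:122/153 116:122/152 117:122/150 118:122/147 119:121/142 120:122/138 121:121/135 122:121/134 123:122/134 124:121/137 125:122/141
50 [451. 166.] [451.  77.] 66:6/138 67:6/129 68:12/133 69:15/135 70:16/135 71:17/135 72:15/135 73:15/135 74:17/135 75:16/136 76:17/136 77:16/135 78:17/136 79:16/135 80:11/132 81:11/129 82:19/112 83:28/90 84:33/83 85:37/83 86:36/82 87:37/83 88:36/83 89:31/84 90:11/106 91:10/144 92:12/158 93:3/149 94:56/146 95:98/157 96:98/162 97:97/160 98:96/158 99:95/155 100:96/155 101:95/155 102:96/157 103:96/159 104:97/161 105:101/162 106:105/145 107:106/113 108:110/100 109:122/121 110:129/146 111:126/154 112:124/158 113:122/154 114:115/125 115:107/95 116:105/91 117:104/91 118:101/91 119:67/100 120:3/133 121:15/158 122:16/162 123:16/162 124:17/162 125:15/162
```

```bash
sed -i 's/arange(66,126/arange(78,116/' slot.py; python3 -m jog '[[0,[0.8,0.73,0.08],[0,0,0]],[0,[0.91,0.58,0],[0,0,0]]]'; python3 slot.py s3
```

```text
clock: 15.02
tcp_pos: [554.7, -15.2, 294.9]
tcp_rot: [-0.003, 0.692, 0.722, -0.006]
ft_force: [-12.4, -3.3, 10.8]
grip_width: 16.0
grasp_force: 60.8
theta -240.3 r 64.1 z 294.9 tangF 12.4 [-12.4  -3.3  10.8]
-50 [285. 186.] [276. 134.] 78:15/132 79:14/132 80:15/133 81:16/134 82:15/134 83:15/133 84:13/132 85:11/129 86:17/115 87:28/92 88:39/83 89:41/81 90:41/81 91:41/81 92:41/81 93:42/81 94:48/83 95:74/100 96:101/134 97:101/153 98:98/162 99:98/168 100:98/173 101:98/179 102:98/183 103:98/184 104:97/182 105:98/179 106:100/176 107:105/172 108:109/148 109:113/114 110:116/104 111:125/113 112:131/136 113:130/148 114:128/151 115:125/153
50 [426. 169.] [424. 115.] 78:14/134 79:15/135 80:15/134 81:16/135 82:16/134 83:15/135 84:13/133 85:9/130 86:15/120 87:25/97 88:35/86 89:36/83 90:36/83 91:34/82 92:37/83 93:34/82 94:39/83 95:61/94 96:94/132 97:101/166 98:99/177 99:97/176 100:96/170 101:96/164 102:96/160 103:96/159 104:96/159 105:95/160 106:97/161 107:102/161 108:106/146 109:105/114 110:105/101 111:116/110 112:128/139 113:127/152 114:125/157 115:122/159
```

Slot down from 11.6 to 9.0, so the pad is compressed about 2.5 mm and contact with the cheek is made. Small steps now.

```bash
python3 -m jog '[[0,[0.49,0.23,0.05],[0,0,0]],[0,[0,0,0],[0,0,0]]]'; python3 slot.py s4
```

```text
clock: 15.32
tcp_pos: [559.5, -12.5, 295.0]
tcp_rot: [-0.003, 0.692, 0.722, -0.006]
ft_force: [-10.7, -1.7, 8.6]
grip_width: 16.3
grasp_force: 60.6
theta -245.3 r 64.3 z 295.0 tangF 10.4 [-10.7  -1.7   8.6]
-50 [278. 189.] [269. 138.] 78:16/131 79:15/132 80:15/132 81:15/133 82:15/133 83:15/133 84:15/133 85:14/132 86:10/129 87:16/117 88:24/95 89:37/83 90:39/81 91:42/81 92:42/81 93:42/81 94:48/83 95:77/99 96:102/133 97:101/155 98:99/165 99:99/168 100:99/172 101:98/178 102:98/183 103:98/183 104:97/180 105:98/176 106:101/174 107:106/167 108:110/141 109:112/112 110:115/103 111:126/115 112:132/138 113:130/147 114:127/151 115:123/153
50 [418. 173.] [416. 119.] 78:13/133 79:16/134 80:15/133 81:15/134 82:15/133 83:16/134 84:16/134 85:14/133 86:10/130 87:15/123 88:22/101 89:32/86 90:35/83 91:36/82 92:37/82 93:36/82 94:38/82 95:66/97 96:98/137 97:101/169 98:98/179 99:98/177 100:96/171 101:96/165 102:95/160 103:96/159 104:96/157 105:96/160 106:98/161 107:102/160 108:106/140 109:104/111 110:106/101 111:116/112 112:126/138 113:126/152 114:123/157 115:121/159
```

```bash
python3 -m jog '[[0,[0.41,0.15,0.05],[0,0,0]],[0,[0,0,0],[0,0,0]],[0,[0,0,0],[0,0,0]]]'; python3 slot.py s5
```

```text
clock: 15.75
tcp_pos: [563.0, -11.0, 295.1]
tcp_rot: [-0.003, 0.692, 0.722, -0.006]
ft_force: [-11.8, -2.6, 7.8]
grip_width: 16.2
grasp_force: 60.5
theta -248.7 r 64.3 z 295.1 tangF 11.9 [-11.8  -2.6   7.8]
-50 [274. 191.] [265. 140.] 78:16/131 79:16/130 80:16/131 81:15/132 82:15/132 83:15/132 84:15/133 85:15/133 86:12/131 87:10/128 88:17/114 89:29/93 90:39/82 91:41/81 92:42/81 93:43/81 94:46/82 95:79/101 96:101/137 97:101/158 98:98/166 99:98/167 100:98/170 101:98/177 102:98/183 103:98/183 104:99/179 105:98/174 106:101/170 107:106/163 108:111/137 109:111/110 110:115/103 111:126/117 112:131/138 113:130/148 114:127/150 115:124/152
50 [414. 174.] [411. 121.] 78:13/133 79:14/133 80:15/134 81:16/134 82:15/134 83:15/134 84:15/134 85:15/134 86:13/131 87:10/129 88:15/118 89:28/96 90:34/85 91:39/83 92:37/83 93:38/83 94:40/84 95:67/101 96:98/141 97:101/172 98:99/181 99:98/178 100:97/171 101:95/164 102:96/160 103:95/158 104:95/158 105:95/159 106:96/161 107:102/159 108:104/136 109:104/109 110:105/101 111:117/112 112:126/139 113:127/152 114:123/158 115:121/160
```

Slot is about 6.9, giving about 4.6 mm of compression, or roughly 14 N. Releasing the knob, going up and over to the boss.

```bash
python3 -m jog '[[4.5,[0,0,0],[0,0,0]],[4.5,[0,0,0],[0,0,0]],[4.5,[0,0,0],[0,0,0]],[4.5,[0,0,3],[0,0,0]],[4.5,[0,0,3],[0,0,0]],[4.5,[1.2,-3,0],[0,0,7.5]],[4.5,[1.16,-2.93,0],[0,0,7.5]],[4.5,[0,0,0],[0,0,7.5]],[4.5,[0,0,0],[0,0,0]],[4.5,[0,0,0],[0,0,0]]]'; python3 slot.py s6 | head -1; cp pics/s6.png pics/view10.png
```

```text
clock: 17.05
tcp_pos: [591.0, -66.0, 356.2]
tcp_rot: [0.0, 0.537, 0.844, 0.0]
ft_force: [-0.1, -0.6, -0.4]
grip_width: 45.2
grasp_force: 0.0
theta -313.5 r 6.7 z 356.2 tangF -0.3 [-0.1 -0.6 -0.4]
```

View pics/view10.png

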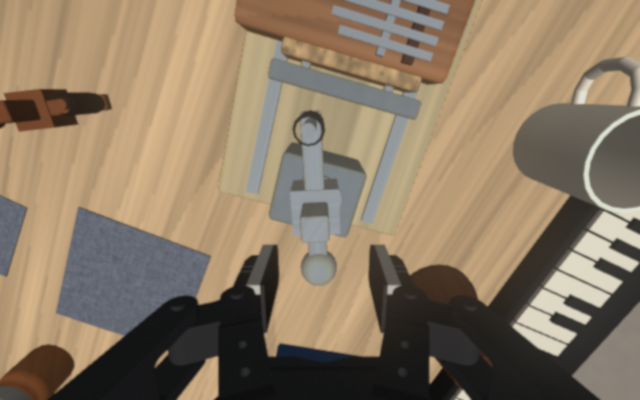

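The crank is on the shaft with its knob at (308,128) and ball at (318,265), roughly along the tool. I'll compute the exact angle and shift.

```bash
python3 - <<'E'
from h import *
c=vision.calibration("wrist");s=readout.state()
b=onz(c,(318,266),110)[0];k=onz(c,(309.5,136),115)[0]
d=k-b;print(b,k,np.degrees(np.arctan2(d[1],d[0])),np.linalg.norm(d), b+d/np.linalg.norm(d)*46)
print(s['tcp_pos'],2*np.degrees(np.arctan2(*s['tcp_rot'][2:0:-1]))-90)
im=cv2.imread("pics/s6.png");print()
g=cv2.cvtColor(im,cv2.COLOR_BGR2GRAY)
# arm edges between knob and hub
for r in (150,158,166,174): print(r,[int(x) for x in g[r,298:330]])
E
```

```text
[ 607.31813037 -110.87003875  110.        ] [560.61573053 -23.08900537 115.        ] 118.0144476737831 99.55713923360015 [585.73946299 -70.31114396 112.31023111]
[591.00527367 -65.93552166 356.19787453] 25.097992357903124

150 [78, 78, 81, 92, 115, 138, 149, 153, 154, 154, 154, 155, 155, 157, 156, 156, 155, 156, 157, 157, 155, 153, 148, 138, 122, 116, 120, 126, 132, 137, 143, 147]
158 [127, 128, 126, 123, 126, 138, 148, 152, 153, 154, 154, 155, 156, 156, 156, 156, 155, 156, 156, 157, 156, 154, 151, 144, 125, 97, 81, 79, 78, 78, 78, 78]
166 [129, 129, 129, 129, 126, 128, 141, 150, 153, 154, 155, 155, 156, 156, 156, 156, 156, 156, 156, 156, 156, 154, 152, 149, 139, 129, 126, 127, 128, 126, 127, 127]
174 [130, 130, 130, 128, 126, 127, 138, 147, 152, 154, 154, 155, 156, 156, 157, 156, 156, 156, 156, 157, 157, 155, 153, 149, 139, 128, 124, 126, 127, 127, 128, 129]
```

```bash
python3 -m jog '[[4.5,[-0.48,-0.48,0],[0,0,6]],[4.5,[0,0,0],[0,0,0]],[4.5,[0,0,-2],[0,0,0]]]'; python3 -m jog '[[4.5,[0,0,-2.2],[0,0,0]],[4.5,[0,0,-2.1],[0,0,0]],[4.5,[0,0,0],[0,0,0]]]'
```

```text
clock: 17.48
tcp_pos: [587.1, -71.1, 337.6]
tcp_rot: [0.002, 0.492, 0.87, 0.001]
ft_force: [0.2, -0.3, -0.1]
grip_width: 45.0
grasp_force: 0.0
clock: 17.85
tcp_pos: [585.6, -70.6, 291.8]
tcp_rot: [-0.001, 0.492, 0.871, -0.001]
ft_force: [-0.7, 0.7, 0.2]
grip_width: 45.0
grasp_force: 0.0
```

```bash
python3 -m jog '[[4.5,[0.05,0,0.15],[0,0,0]],[0,[0,0,0],[0,0,0]],[0,[0,0,0],[0,0,0]],[0,[0,0,0],[0,0,0]],[0,[0,0,0],[0,0,0]]]'; python3 -c "
from h import *
s=readout.state();print(s['tcp_pos'],s['torque'])"
```

```text
clock: 18.48
tcp_pos: [587.1, -71.5, 295.9]
tcp_rot: [0.001, 0.492, 0.871, 0.001]
ft_force: [-2.0, -0.4, 5.8]
grip_width: 16.8
grasp_force: 59.3
[587.14080035 -71.50871955 295.89994034] [0.12972298 0.07802883 0.07264332]
```

```bash
python3 -m jog '[[0,[0,0,0.5],[0,0,0]],[0,[0,0,0.5],[0,0,0]],[0,[0,0,0],[0,0,0]]]'; python3 -m jog '[[0,[0,0,0.7],[0,0,0]],[0,[0,0,0.7],[0,0,0]],[0,[0,0,1],[0,0,0]],[0,[0,0,1],[0,0,0]],[0,[0,0,0],[0,0,0]]]'; python3 -c "
from h import *
s=readout.state();print(s['tcp_pos'],s['torque'],s['qpos'])"
```

```text
clock: 18.85
tcp_pos: [587.0, -71.2, 304.7]
tcp_rot: [0.0, 0.491, 0.871, 0.0]
ft_force: [3.4, -1.2, -6.0]
grip_width: 16.9
grasp_force: 59.4
clock: 19.48
tcp_pos: [586.9, -71.5, 340.0]
tcp_rot: [0.001, 0.492, 0.871, 0.001]
ft_force: [-0.5, 1.6, -3.2]
grip_width: 16.7
grasp_force: 60.3
[586.87142067 -71.5322334  340.03632138] [-0.02739483 -0.03286609 -0.04369481] [-0.35637485  0.39175377  0.52153111  1.76748965 -0.22305771  1.03918257
  0.78891504]
```

```bash
sed -i 's/for x in (-50,50)/for x in (-55,-50,50,55)/' slot.py; python3 slot.py s7
```

```text
theta -53.3 r 0.8 z 340.0 tangF 0.6 [-0.5  1.6 -3.2]
-55 [294.  72.] [310.  22.] 78:9/136 79:8/100 80:23/96 81:12/112 82:10/124 83:14/128 84:15/128 85:14/128 86:14/128 87:14/128 88:15/129 89:14/129 90:15/129 91:14/129 92:14/130 93:15/129 94:10/127 95:8/126 96:7/131 97:11/147 98:12/151 99:8/143 100:15/122 101:62/113 102:96/126 103:101/130 104:99/129 105:99/136 106:100/151 107:100/167 108:101/176 109:101/179 110:102/181 111:102/178 112:103/174 113:111/162 114:124/142 115:131/139
-50 [300.  75.] [317.  25.] 78:71/162 79:60/117 80:33/99 81:9/111 82:9/123 83:13/127 84:15/127 85:14/127 86:14/127 87:15/128 88:16/128 89:15/128 90:16/128 91:15/128 92:14/128 93:14/128 94:12/126 95:15/127 96:49/142 97:74/149 98:85/111 99:99/87 100:102/89 101:108/107 102:108/133 103:102/143 104:98/147 105:98/153 106:98/163 107:99/174 108:99/181 109:99/183 110:98/182 111:99/178 112:101/174 113:108/165 114:121/146 115:129/140
50 [415. 123.] [437.  78.] 78:11/143 79:9/111 80:20/97 81:12/112 82:8/125 83:13/130 84:15/131 85:16/131 86:16/131 87:15/130 88:16/131 89:16/131 90:16/130 91:16/130 92:15/130 93:15/130 94:12/129 95:8/126 96:8/131 97:9/143 98:7/126 99:47/98 100:88/88 101:104/103 102:109/137 103:104/160 104:99/169 105:97/168 106:97/163 107:97/159 108:96/155 109:97/153 110:95/153 111:96/154 112:99/156 113:105/154 114:116/145 115:127/145
55 [421. 125.] [442.  80.] 78:12/148 79:6/121 80:18/100 81:13/111 82:7/124 83:13/129 84:16/131 85:14/130 86:14/130 87:14/130 88:14/130 89:14/130 90:14/129 91:14/129 92:15/129 93:14/129 94:12/127 95:8/126 96:8/131 97:10/145 98:13/153 99:9/143 100:23/117 101:76/108 102:104/128 103:103/147 104:99/153 105:97/154 106:97/153 107:97/152 108:97/153 109:97/156 110:97/161 111:98/169 112:99/175 113:105/173 114:115/156 115:127/146
```

The squeeze is held: slot about 5.8 mm of 10, or roughly 13 N. Carrying the crank back to the mat.

```bash
python3 -m jog '[[0,[-2.4,-3.6,0],[0,0,0]],[0,[-2.4,-3.6,0],[0,0,0]],[0,[-2.4,-3.6,0],[0,0,0]],[0,[-2.4,-3.6,0],[0,0,0]],[0,[-2.4,-3.6,0],[0,0,0]],[0,[-2.4,-3.5,0],[0,0,0]],[0,[0,0,0],[0,0,0]],[0,[0,0,-5],[0,0,0]],[0,[0,0,-4],[0,0,0]],[0,[0,0,-2],[0,0,0]],[0,[0,0,0],[0,0,0]]]'; python3 -c "
from h import *
s=readout.state();print(s['tcp_pos'],s['tcp_rot'],s['torque'],s['ft_force'])"
```

```text
clock: 20.9
tcp_pos: [442.4, -285.1, 227.1]
tcp_rot: [-0.002, 0.491, 0.871, 0.0]
ft_force: [0.7, -0.3, -2.5]
grip_width: 16.9
grasp_force: 60.1
[ 442.38589471 -285.1103656   227.0698193 ] [-2.21767696e-03  4.91102931e-01  8.71098727e-01  3.73281913e-05] [-0.01553452 -0.01354885  0.06338936] [ 0.74260541 -0.32928077 -2.45267986]
```

```bash
python3 -m jog '[[0,[0,0,-0.8],[0,0,0]],[0,[0,0,-0.2],[0,0,0]],[0,[0,0,0],[0,0,0]]]'; python3 -m jog '[[0,[0,0,-0.15],[0,0,0]],[0,[0,0,0],[0,0,0]]]';python3 -m jog '[[0,[0,0,-0.15],[0,0,0]],[0,[0,0,0],[0,0,0]]]'
```

```text
clock: 21.28
tcp_pos: [442.9, -286.4, 219.2]
tcp_rot: [0.0, 0.492, 0.871, 0.0]
ft_force: [0.3, -0.6, -3.2]
grip_width: 16.9
grasp_force: 60.2
clock: 21.52
tcp_pos: [442.7, -286.4, 217.4]
tcp_rot: [0.0, 0.492, 0.871, 0.0]
ft_force: [-0.8, 0.4, -3.4]
grip_width: 17.1
grasp_force: 60.2
clock: 21.78
tcp_pos: [442.6, -286.3, 215.6]
tcp_rot: [-0.0, 0.492, 0.871, 0.0]
ft_force: [0.4, -0.3, -4.3]
grip_width: 16.9
grasp_force: 60.2
```

```bash
python3 -m jog '[[0,[0,0,-0.15],[0,0,0]],[0,[0,0,0],[0,0,0]]]';python3 -m jog '[[0,[0,0,-0.15],[0,0,0]],[0,[0,0,0],[0,0,0]]]'
```

```text
clock: 22.02
tcp_pos: [442.6, -286.3, 214.1]
tcp_rot: [-0.0, 0.492, 0.871, 0.0]
ft_force: [0.3, 0.0, -3.5]
grip_width: 16.7
grasp_force: 60.2
clock: 22.28
tcp_pos: [442.7, -286.7, 213.9]
tcp_rot: [-0.0, 0.492, 0.871, 0.001]
ft_force: [-2.5, 1.4, 7.6]
grip_width: 16.5
grasp_force: 61.4
```

Touchdown at z = 214. Release, lift clear, and check from above.

```bash
python3 -m jog '[[5,[0,0,0],[0,0,0]],[5,[0,0,0],[0,0,0]],[5,[0,0,0],[0,0,0]],[5,[0,0,2],[0,0,0]],[5,[0,0,4],[0,0,0]],[5,[0,0,5],[0,0,0]],[5,[0,0,3],[0,0,0]],[5,[0,0,0],[0,0,0]],[5,[0,0,0],[0,0,0]]]'; python3 - <<'E'
from h import *
c=vision.calibration("wrist");im=vision.camera("wrist");cv2.imwrite("pics/fin.png",im[:,:,::-1])
print(readout.state()["tcp_pos"])
u,v=proj(c,[442.7,-286.5,33])[0].astype(int);print("hub px expected",u,v)
hsv=cv2.cvtColor(im,cv2.COLOR_RGB2HSV)
m=((hsv[...,2]>135)&(hsv[...,1]<40)).astype(np.uint8);w=np.zeros_like(m);w[max(v-70,0):v+70,u-70:u+70]=1;m*=w
h=cv2.morphologyEx(m,cv2.MORPH_OPEN,np.ones((21,21)))
for ct in cv2.findContours(h,0,2)[0]:
    r=cv2.minAreaRect(ct);print(r,onz(c,r[0],33),cv2.contourArea(ct))
t0=cv2.imread("pics/top0.png");t1=vision.camera("top")[:,:,::-1].copy();cv2.imwrite("pics/topf.png",t1)
d=(cv2.absdiff(t0,t1).max(2)>40).astype(np.uint8);d=cv2.dilate(d,np.ones((5,5)))
n,_,st,ce=cv2.connectedComponentsWithStats(d)
for i in range(1,n):
    if st[i,4]>40: print("changed",st[i],ce[i].round())
E
```

```text
clock: 23.4
tcp_pos: [442.3, -286.0, 351.9]
tcp_rot: [-0.001, 0.491, 0.871, 0.0]
ft_force: [-0.3, -0.3, 1.2]
grip_width: 50.2
grasp_force: 0.0
[ 442.24536831 -285.86674831  351.4203823 ]
hub px expected 323 182
changed [ 279  171   66   63 2471] [311. 199.]
changed [  264   185   229   215 13256] [400. 307.]
changed [ 56 327  25  28 250] [ 72. 337.]
changed [   0  335  186   65 6271] [ 68. 375.]
changed [ 98 339  15  10 123] [105. 343.]
```

```bash
python3 - <<'E'
from h import *
c=vision.calibration("wrist");im=cv2.imread("pics/fin.png");hsv=cv2.cvtColor(im,cv2.COLOR_BGR2HSV)
print("expected ball,hub,knob",proj(c,[[442.7+46*.515,-286.5-46*.857,25],[442.7,-286.5,33],[442.7-62*.515,-286.5+62*.857,73]]).round())
sub=hsv[100:260:8,260:392:6]
for r in sub: print(" ".join("%3d/%-3d"%(q[1],q[2]) for q in r))
E
```

```text
expected ball,hub,knob [[324. 225.]
 [324. 183.]
 [325. 118.]]
 89/204  88/200  87/196  52/148  15/119  18/125  17/119  17/119  19/123  18/115  19/121  19/120  17/120  18/126   6/123  87/194  88/203  88/203  87/205  88/205  89/204  88/194
 88/203  88/198  84/180  17/122  19/123  17/121  17/119  21/124  19/119  21/123  18/70   10/130  10/127  16/112  17/120  17/121  13/120  84/192  88/204  89/204  88/197  88/180
 87/199  88/192  15/121  17/118  19/121  21/122  22/126  22/118  23/124  21/119   9/120  16/160  16/158   7/77   21/120  21/124  19/121  19/123  15/118  72/171  87/178  88/185
 88/195  43/137  17/121  21/123  21/122  22/125  24/119  22/116  23/122  22/115   5/98   15/149  15/132  22/117  22/118  24/126  21/121  21/121  21/123  17/117  17/117  53/150
 84/179  17/121  21/124  19/121  21/122  21/119  25/122  25/124  24/118  26/119   5/142  19/164  12/155  27/122  23/120  24/117  25/122  21/119  23/123  19/118  19/120  20/126
 14/124  15/117  17/117  21/121  23/122  23/122  26/120  26/118  27/123  29/114   7/151  20/164   5/150  27/123  28/120  24/117  25/123  26/120  24/126  23/1
[... 1781 characters left out ...]
0/208  88/196  88/206  87/207  16/131  22/117  21/120  24/128  17/118  11/157  18/160  10/155  22/130  20/114  21/123  23/121  20/127  21/120  17/119  87/193  88/195  88/201
 89/203  90/202  89/206  88/214  88/196  88/192  77/183  15/119  23/123   8/123  18/143  16/129  21/120  20/117  21/124  18/115  19/122  19/124  87/191  88/197  89/203  87/199
 85/174  86/183  90/208  88/199  89/193  88/205  88/202  88/194  88/198  44/144  21/120  21/121  19/119  19/120  19/122  19/120  17/119  84/188  88/197  88/201  86/180  85/174
 28/91   53/48   91/123  90/193  89/203  90/205  89/194  89/197  89/197  88/199  88/194  84/189   8/122  19/123  19/120  16/113  79/180  88/199  88/205  87/164  68/60   36/98
```

The crank stands upright at the mat's centre: the hub at (324,180), ball at (324,225) and knob at (325,118) all sit where expected. In the top view only the vice area, the crank area and the robot itself changed.

```bash
python3 -c "
from workcell import manip
print(manip.finish_job())"
```

```text
the job is handed in; nothing more can be done
None
```

The job is handed in at about 24 s: the kalimba is clamped at an estimated 13–15 N (read from the pad slot closing, not measured directly), the crank stands upright near the mat's centre, and the last top view showed no bystander clearly out of place.

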